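Fetch the rush sample from the back of a puck magazine lane

TASK

The rush sample, the puck with the red cap, is stuck at the back of its lane in the two-lane puck magazine, and pucks can leave a lane only by sliding out at its open front. Slide the two pucks in front of it out and stand them on the blue parking tray, seat the red-capped puck fully in the round nest of the tube reader, and only then slide the two back into the lane, each to the very place it came from, so that the rearmost place stays free. Keep every puck upright, and leave the other lane's pucks where they are.

Things in the scene. Friction and masses are not known exactly. Their poses are not given: they have to be found in the camera images.
- magazine: Fixed grey-white magazine, 240 x 170 mm; origin on the table under its middle, +x to its closed back, open front to -x. Lanes along x at y = +42 and -42 mm, floor 8 mm up, 52 mm wide. Lips from x = -50 to the end stop at +102 mm overhang each lane: underside 9 mm, top 12 mm over the floor, gap 36 mm. Places, marked by black lines, at x = +77 (back), +27 and -23 mm (front). End stop 34 mm high.
- apron (a point): Centre of the magazine's open apron, on the lane floor level, axes as the magazine's; 80 mm before the magazine's origin. The apron (60 mm long) has no lips, only flared guide walls 12 mm high. Pucks are lifted off or set down there 42 mm to either side (y) of this point, then slid along the floor.
- reader: Fixed white tube reader, 140 mm (x) by 104 mm (y); origin on the table under its middle, front towards -x. Load plate 16 mm high with a round nest centred at x = -30 mm, y = 0: 52 mm dia, 6 mm deep, 4 mm chamfer at the mouth, nest floor 10 mm above the table. Behind it, from x = +30 mm, an instrument head with a dark display, 48 mm high.
- parking_tray: Fixed blue open tray, 90 mm (x) by 180 mm (y), rim 12 mm high, walls 4 mm, inner floor 4 mm above the table; origin on the table under its middle. Room for two pucks side by side at y = -45 and +45 mm.
- puck_red: Sample puck, one rigid piece of about 70 g, red cap and red band. Black foot 46 mm dia, 5 mm thick; grey holder 28 mm dia up to 48 mm (band from 40 mm); cap 16 mm dia, top at 60 mm. Origin: centre of its underside, z up. Grip across the holder, TCP 38 mm above the underside, so the tips clear the lips. The rush sample; starts in the back place of one lane.
- puck_white: Sample puck, one rigid piece of about 70 g, white cap and white band. Black foot 46 mm dia, 5 mm thick; grey holder 28 mm dia up to 48 mm (band from 40 mm); cap 16 mm dia, top at 60 mm. Origin: centre of its underside, z up. Grip across the holder, TCP 38 mm above the underside, so the tips clear the lips. Starts in the back place of the other lane and stays there.
- puck_blue: Sample puck, one rigid piece of about 70 g, blue cap and blue band. Black foot 46 mm dia, 5 mm thick; grey holder 28 mm dia up to 48 mm (band from 40 mm); cap 16 mm dia, top at 60 mm. Origin: centre of its underside, z up. Grip across the holder, TCP 38 mm above the underside, so the tips clear the lips. Starts in the middle or front place of one of the two lanes.
- puck_yellow: Sample puck, one rigid piece of about 70 g, yellow cap and yellow band. Black foot 46 mm dia, 5 mm thick; grey holder 28 mm dia up to 48 mm (band from 40 mm); cap 16 mm dia, top at 60 mm. Origin: centre of its underside, z up. Grip across the holder, TCP 38 mm above the underside, so the tips clear the lips. Starts in the middle or front place of one of the two lanes.
- puck_green: Sample puck, one rigid piece of about 70 g, green cap and green band. Black foot 46 mm dia, 5 mm thick; grey holder 28 mm dia up to 48 mm (band from 40 mm); cap 16 mm dia, top at 60 mm. Origin: centre of its underside, z up. Grip across the holder, TCP 38 mm above the underside, so the tips clear the lips. Starts in the middle or front place of one of the two lanes.
- puck_purple: Sample puck, one rigid piece of about 70 g, light purple cap and light purple band. Black foot 46 mm dia, 5 mm thick; grey holder 28 mm dia up to 48 mm (band from 40 mm); cap 16 mm dia, top at 60 mm. Origin: centre of its underside, z up. Grip across the holder, TCP 38 mm above the underside, so the tips clear the lips. Starts in the middle or front place of one of the two lanes.

How it is judged:
On the way, in this order (a step that is already met when the one before it is completed fails the run):
1. the two pucks that stood in front of the red one stand upright on the parking tray (((horizontal distance between each of puck_blue, puck_yellow and parking_tray below 0.09 m and z of puck_blue in the frame of parking_tray between 0.002 and 0.007 m and z of puck_yellow in the frame of parking_tray between 0.002 and 0.007 m) or (horizontal distance between each of puck_blue, puck_green and parking_tray below 0.09 m and z of puck_blue in the frame of parking_tray between 0.002 and 0.007 m and z of puck_green in the frame of parking_tray between 0.002 and 0.007 m) or (horizontal distance between each of puck_blue, puck_purple and parking_tray below 0.09 m and z of puck_blue in the frame of parking_tray between 0.002 and 0.007 m and z of puck_purple in the frame of parking_tray between 0.002 and 0.007 m) or (horizontal distance between each of puck_yellow, puck_green and parking_tray below 0.09 m and z of puck_yellow in the frame of parking_tray between 0.002 and 0.007 m and z of puck_green in the frame of parking_tray between 0.002 and 0.007 m) or (horizontal distance between each of puck_yellow, puck_purple and parking_tray below 0.09 m and z of puck_yellow in the frame of parking_tray between 0.002 and 0.007 m and z of puck_purple in the frame of parking_tray between 0.002 and 0.007 m) or (horizontal distance between each of puck_green, puck_purple and parking_tray below 0.09 m and z of puck_green in the frame of parking_tray between 0.002 and 0.007 m and z of puck_purple in the frame of parking_tray between 0.002 and 0.007 m))), for 0.2 s.
2. the red-capped puck is seated in the reader's nest while the two still stand on the parking tray (((horizontal distance between each of puck_blue, puck_yellow and parking_tray below 0.09 m and z of puck_blue in the frame of parking_tray between 0.002 and 0.007 m and z of puck_yellow in the frame of parking_tray between 0.002 and 0.007 m) or (horizontal distance between each of puck_blue, puck_green and parking_tray below 0.09 m and z of puck_blue in the frame of parking_tray between 0.002 and 0.007 m and z of puck_green in the frame of parking_tray between 0.002 and 0.007 m) or (horizontal distance between each of puck_blue, puck_purple and parking_tray below 0.09 m and z of puck_blue in the frame of parking_tray between 0.002 and 0.007 m and z of puck_purple in the frame of parking_tray between 0.002 and 0.007 m) or (horizontal distance between each of puck_yellow, puck_green and parking_tray below 0.09 m and z of puck_yellow in the frame of parking_tray between 0.002 and 0.007 m and z of puck_green in the frame of parking_tray between 0.002 and 0.007 m) or (horizontal distance between each of puck_yellow, puck_purple and parking_tray below 0.09 m and z of puck_yellow in the frame of parking_tray between 0.002 and 0.007 m and z of puck_purple in the frame of parking_tray between 0.002 and 0.007 m) or (horizontal distance between each of puck_green, puck_purple and parking_tray below 0.09 m and z of puck_green in the frame of parking_tray between 0.002 and 0.007 m and z of puck_purple in the frame of parking_tray between 0.002 and 0.007 m)) and x of puck_red in the frame of reader between -0.036 and -0.024 m and y of puck_red in the frame of reader between -0.006 and 0.006 m and z of puck_red in the frame of reader below 0.013 m and angle between puck_red's own z axis and vertical below 0.08 rad), for 0.2 s.
At the end, for the whole second after the job is handed in: The red-capped puck sits upright on the floor of the reader's nest (within 6 mm of its centre, no more than 3 mm above the floor); every other puck stands upright in the lane place where it was at the start, within 15 mm; all pucks are at rest (x of puck_red in the frame of reader between -0.036 and -0.024 m and y of puck_red in the frame of reader between -0.006 and 0.006 m and z of puck_red in the frame of reader below 0.013 m and angle between each of puck_red, puck_blue, puck_yellow, puck_green, puck_purple, puck_white's own z axis and vertical below 0.08 rad and distance of each of puck_blue, puck_yellow, puck_green, puck_purple, puck_white from where it was at the start of the episode below 0.015 m and linear speed of each of puck_blue, puck_yellow, puck_green, puck_purple, puck_white, puck_red below 0.02 m/s); the robot touches nothing.
It fails at once if a puck tipped over (leaning more than 35 degrees) (angle between any of puck_blue, puck_yellow, puck_green, puck_purple, puck_red, puck_white's own z axis and vertical above 0.61 rad).
It also fails if it takes over 118 s, if anything falls off the work surface, if the arm or the gripper's body presses on something with over 40 N, if the wrist force passes 120 N, or if a joint passes its speed limit or range.

ROBOT

A 6-joint arm with a two-finger parallel gripper is mounted at the origin on a cart in front of the work surface, level with it; the furniture and walls round the work are solid. World frame = base frame: x ahead of the robot, y to its left, z up, the work surface at z = 0. Lengths are in m, angles in rad, forces in N, time in s.
With the tool pointing down it reaches from about 0.375 to 0.925 m from the base axis. Payload 5.7 kg.
Tool frame: the origin (TCP) lies between the finger pads, 19 mm behind the fingertips; this is the grasp point; z points along the fingers, y is the line along which they close (so a half turn about z gives the same grasp; the last joint's range is limited). The gripper opens to 85 mm and grips with 20 to 120 N. Pads are 22 mm wide; open, the fingers measure 114 mm over their backs; the gripper's body (76 mm by 85 mm) begins 54 mm behind the grasp point. The pads swing forward as they close: fully open they stand 13 mm farther back than shut.
Start: joints at [-1.285, 0.359, 1.51, -0, 1.272, -0.115], TCP at [0.234, -0.552, 0.25] pointing down, gripper open.
Joint ranges: [-2.97, 2.97], [-1.01, 2.36], [0.21, 2.38], [-0.96, 4.11], [0.2, 2.71], [-2.98, 2.98]. Speed limits (rad/s): [2.39, 2.39, 3.14, 3.14, 3.14, 3.14].

INTERFACE

Orientations are given as a unit quaternion [w, x, y, z].
In Python, from bench import bot gives the robot as it stands.
- The arm moves only by the tool send_path, called after "Emit:" as name([rows], argument=value, ...), one row to a line, values as JSON. Schema: {"type":"object","properties":{"plan":{"type":"array","items":{"type":"object","properties":{"trans":{"type":"array","items":{"type":"number"},"minItems":3,"maxItems":3},"rz":{"type":"number"},"jaw":{"type":"number"}},"additionalProperties":false,"required":["jaw"]},"minItems":1,"maxItems":12},"grip_force":{"type":"number"},"only":{"type":"string"},"quiet":{"type":"boolean"},"lines":{"type":"string"}},"required":["plan"],"additionalProperties":false}. plan is a list of rows, 1 to 12 of them, each an object with the fields trans (a list: dx, dy, dz in m), rz (a turn about the tool's z in rad), jaw (the opening from 0.0 (shut) to 1.0 (fully open)); a field left out counts as zero (the opening has to be given); each row shifts and turns the commanded pose from where the row before left it, along the tool's axes as they then stand; what a row does not reach is not made up. A row lasts 1/8 s, in which the tool goes at most 0.0625 m and 0.188 rad, less where a joint would pass 70% of its speed; a pose out of reach is approached as far as the arm can. The fingers move at their own pace and stop on an object; grip_force is the grip in N (left out, the last holds). Time passes only in rows, so rows that do not move let the fingers close. The tool returns the time, the measured TCP pose, the force, the opening and the grip force at its end. only (a regular expression) keeps the lines of the reply that match it, lines (a string "A,B") keeps lines A to B, and quiet returns only ok. Input that does not fit is refused with a message, and nothing moves.
- bot.get_state(): the state, without advancing time (a new reading comes with each control period).
- bot.read_camera(name): name is "scene" or "top" or "wrist"; returns (picture, depth): 420x560x3 uint8, red, green, blue; 420x560 float32, m along the optical axis (not along the pixel's ray), 0 where there is no reading.
- bot.camera_params(name): a dict with "K" (3x3 intrinsics, pixels), "dist_coeffs" ([k1, k2, p1, p2, k3] as OpenCV has them; the pictures are not rectified), "position" and "attitude" of the camera in the world. Camera axes: x right, y up, looking along -z (the intrinsics and any distortion apply to the point x, -y, -z); pixel columns grow to the right and rows downward; lengths in m; the calibration is good to about 2 mm. A picture is of the moment at which its call begins: read the wrist's pose just before it. camera_params takes no time and is no camera call; for the wrist camera it gives the pose at the moment of the call.
- bot.sign_off(): hands the job in; it is judged then, once.
The state is a dict: "clock": time; "joint_pos": joint angles; "dq": joint speeds; "joint_efforts": joint torques, N m; "ee_pos": TCP position; "orientation": TCP orientation; "ft_force": force on the tool from outside, world axes, zero at the start; "torque": the same for the moment, N m; "opening": opening from 0.0 (shut) to 1.0 (fully open); "grip_force": force on a finger pad.
Only numpy, scipy, OpenCV 4.12 (cv2) and the standard library are available. Lean on these libraries where they do the work, as an engineer would, in place of code of your own. Each camera call takes 0.05 s, during which the arm holds its last target. There are 200 camera calls.

## Working session

There is one attempt and no reset: what is moved stays moved. The work goes in short steps, Python scripts to look and compute and a tool call to move; the robot and the scene stay as the last step left them, time stands still between calls to the robot, and variables do not carry over. Pictures are saved under pics/ and viewed, at most 14 in all, crops included, and the job is handed in when it is done.

```bash
ls; mkdir -p pics; python3 - <<'E'
from bench import bot
import cv2,numpy as np
s=bot.get_state();print(s)
for n in ("scene","top"):
    im,d=bot.read_camera(n);p=bot.camera_params(n);print(n,p)
    cv2.imwrite(f"pics/{n}0.png",im[:,:,::-1]);np.savez(f"{n}0.npz",im=im,d=d)
E
```

```text
pics
{'clock': 0.0, 'joint_pos': array([-1.28510227e+00,  3.59504007e-01,  1.51146282e+00,  2.47000844e-05,
        1.27250763e+00, -1.15105928e-01]), 'dq': array([-2.15682643e-03, -1.23827560e-05, -1.91234733e-03, -4.45244276e-04,
        4.64089231e-04,  7.64650334e-04]), 'joint_efforts': array([ 1.27865955e-03, -5.27616441e+01, -2.78620148e+01,  2.74207332e-04,
        1.30900182e-02, -3.96416084e-06]), 'ee_pos': array([ 0.23390202, -0.55180913,  0.24914259]), 'orientation': array([-9.38488410e-04,  9.79987324e-01,  1.99057676e-01, -6.83978611e-05]), 'ft_force': array([ 0.41145964,  0.04498267, -0.24011244]), 'torque': array([-0.00145536,  0.02123465,  0.01956803]), 'grip_force': 0.0, 'opening': 0.9987837966598188}
scene {'K': array([[433.75883996,   0.        , 280.99211806],
       [  0.        , 433.75883996, 205.45666013],
       [  0.        ,   0.        ,   1.        ]]), 'dist_coeffs': array([0.00917412, 0.        , 0.        , 0.        , 0.        ]), 'position': array([0.98580348, 0.0199626 , 0.81149682]), 'attitude': array([0.65076001, 0.16525819, 0.17555217, 0.7199879 ])}
top {'K': array([[482.09564164,   0.        , 286.1674381 ],
       [  0.        , 482.09564164, 223.78720719],
       [  0.        ,   0.        ,   1.        ]]), 'dist_coeffs': array([0.04876648, 0.        , 0.        , 0.        , 0.        ]), 'position': array([ 0.47983802, -0.02357398,  0.89338615]), 'attitude': array([ 0.71140904,  0.03743506, -0.03272595, -0.70101698])}
```

View pics/top0.png

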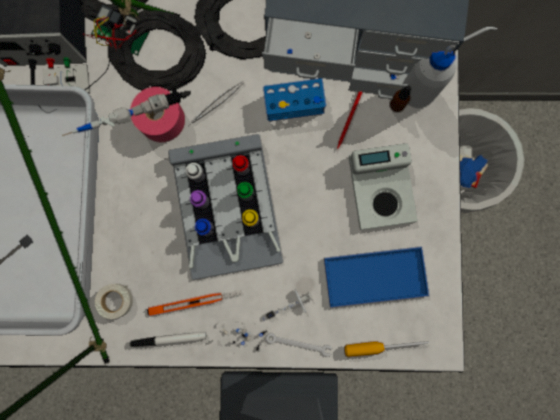

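View pics/scene0.png

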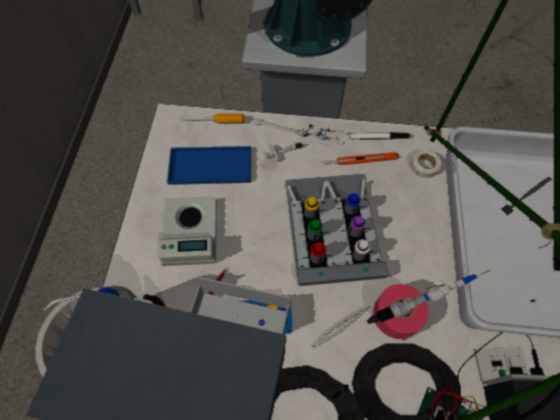

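Top view: red lane is the right one (red (240,162), green (245,190) and yellow (250,217) at the front); nest at (385,204), tray at (376,277). The scene view agrees. Now measuring.

```bash
cat > h.py <<'E'
import numpy as np, cv2
from scipy.spatial.transform import Rotation as R
def Rq(q): return R.from_quat(np.r_[q[1:],q[0]]).as_matrix()
def onplane(p,uv,z):
    """pixels -> world points on plane z"""
    n=cv2.undistortPoints(np.float64(uv).reshape(-1,1,2),p["K"],p["dist_coeffs"]).reshape(-1,2)
    d=np.c_[n[:,0],-n[:,1],-np.ones(len(n))]@Rq(p["attitude"]).T
    c=np.array(p["position"]); return c+d*((z-c[2])/d[:,2])[:,None]
def topix(p,X):
    c=(np.atleast_2d(X)-p["position"])@Rq(p["attitude"]); c=c*[1,-1,-1]
    return cv2.projectPoints(c,np.zeros(3),np.zeros(3),p["K"],p["dist_coeffs"])[0].reshape(-1,2)
def blob(mask,near=None,r=12):
    m=mask.astype(np.uint8)
    if near is not None:
        k=np.zeros_like(m); cv2.circle(k,tuple(map(int,near)),r,1,-1); m=m*k
    n,l,s,c=cv2.connectedComponentsWithStats(m); i=1+np.argmax(s[1:,4]); return c[i],s[i],l==i
E
python3 - <<'E'
from bench import bot
from h import *
caps={'top':dict(red=(240,160),green=(245,188),yellow=(250,215),white=(194,170),purple=(198,198),blue=(203,226)),
'scene':dict(red=(318,249),green=(314,226),yellow=(312,203),white=(363,243),purple=(358,222),blue=(354,200))}
hue=dict(red=(172,8),green=(45,80),yellow=(20,33),purple=(130,155),blue=(108,125))
mod=dict(red=(77,-42),green=(27,-42),yellow=(-23,-42),white=(77,42),purple=(27,42),blue=(-23,42))
for n in caps:
    z=np.load(n+'0.npz');im,d=z['im'],z['d'];p=bot.camera_params(n)
    hsv=cv2.cvtColor(im,cv2.COLOR_RGB2HSV);H,S,V=[hsv[...,i].astype(int) for i in range(3)]
    A=[];B=[]
    for c,uv in caps[n].items():
        if c=='white': continue
        lo,hi=hue[c]; m=((H>=lo)&(H<=hi) if lo<hi else (H>=lo)|(H<=hi))&(S>70)&(V>60)
        ce,s,l=blob(m,uv,11)
        # top region: nearest depth pixels of blob
        dd=d[l];dd=dd[dd>0]; k=l&(d>0)&(d<np.percentile(dd,5)+.006); yy,xx=np.nonzero(k); q=(xx.mean(),yy.mean())
        X=onplane(p,q,.068)[0]; A.append(np.array(mod[c])/1000);B.append(X[:2]); print(n,c,ce.round(1),s[4],np.round(q,1),len(xx),X.round(4))
    A,B=np.array(A),np.array(B);a,b=A-A.mean(0),B-B.mean(0)
    th=np.arctan2((a[:,0]*b[:,1]-a[:,1]*b[:,0]).sum(),(a*b).sum());Rm=np.array([[np.cos(th),-np.sin(th)],[np.sin(th),np.cos(th)]])
    t=B.mean(0)-Rm@A.mean(0);print('mag',t.round(4),th.round(4),'res mm',((B-A@Rm.T-t)*1e3).round(1).tolist())
    # tray
    m=(H>100)&(H<120)&(S>120)&(V>50);near=(376,277) if n=='top' else (210,166)
    ce,s,l=blob(m,near,75)
    cnt=max(cv2.findContours(l.astype(np.uint8),0,2)[0],key=cv2.contourArea).reshape(-1,2)
    W=onplane(p,cnt,.012)[:,:2];r=cv2.minAreaRect(np.float32(W*1000));print('tray',s,r)
    # nest
    near=(385,204) if n=='top' else (190,216)
    ce,s,l=blob(V<70,near,20);print('nest',ce,s,onplane(p,ce,.010)[0].round(4),onplane(p,ce,.016)[0].round(4))
    # reader plate edges: white light vs table
    x,y=map(int,near);c=im[y-70:y+40,x-50:x+50];cv2.imwrite(f'pics/rd_{n}.png',cv2.resize(c[:,:,::-1],None,fx=5,fy=5,interpolation=2))
z=np.load('top0.npz');d=z['d'];p=bot.camera_params('top')
for uv in [(385,204),(372,188),(376,277),(340,340),(225,200),(270,300),(330,240),(97,345),(50,200)]:
    print(uv,(p['position'][2]-d[uv[1],uv[0]]).round(3),d[uv[1],uv[0]])
E
```

```text
top red [240.  162.6] 217 [239.4 161.3] 68 [0.6703 0.0656 0.068 ]
top green [244.7 188.8] 164 [244.  188.5] 64 [0.6224 0.0565 0.068 ]
top yellow [249.8 217.1] 238 [249.4 216.1] 68 [0.5743 0.0462 0.068 ]
top purple [197.8 197.8] 218 [196.1 196.9] 79 [0.6065 0.1389 0.068 ]
top blue [202.5 226.1] 227 [201.4 225.5] 69 [0.5569 0.1282 0.068 ]
mag [0.5878 0.092 ] 0.1974 res mm [[-1.2, -0.3], [-0.1, 0.4], [0.9, -0.1], [0.5, 0.4], [-0.0, -0.5]]
tray [ 325  248  103   59 4779] ((473.71484375, -180.54379272460938), (87.48748779296875, 177.22052001953125), 7.499931812286377)
nest [384.93290043 203.46969697] [373 192  25  24 462] [ 0.608  -0.1985  0.01  ] [ 0.6072 -0.1973  0.016 ]
scene red [318.1 249.6] 178 [318.3 247.4] 61 [0.6735 0.0654 0.068 ]
scene green [315.4 223.1] 51 [315.2 223.2] 46 [0.6246 0.0566 0.068 ]
scene yellow [311.  203.3] 176 [311.4 201.7] 56 [0.5789 0.0465 0.068 ]
scene purple [357.6 222.8] 154 [359.2 220.4] 55 [0.61   0.1399 0.068 ]
scene blue [352.9 199.4] 151 [354.5 196.9] 55 [0.5594 0.1298 0.068 ]
mag [0.591  0.0926] 0.1934 res mm [[-1.1, -0.7], [-1.0, -0.0], [2.4, -0.5], [0.6, 0.9], [-0.9, 0.4]]
tray [ 168  147   83   37 2877] ((478.530517578125, -179.58163452148438), (92.42424011230469, 176.5552215576172), 7.472243309020996)
nest [189.33156499 217.15915119] [177 207  25  21 377] [ 0.6093 -0.199   0.01  ] [ 0.6122 -0.1974  0.016 ]
(385, 204) 0.004 0.889503
(372, 188) 0.007 0.88619876
(376, 277) 0.012 0.8813201
(340, 340) 0.014 0.8790669
(225, 200) 0.012 0.8810432
(270, 300) 0.009 0.88480073
(330, 240) 0.0 0.8932827
(97, 345) 0.047 0.84629
(50, 200) 0.012 0.8818112
```

View pics/rd_top.png

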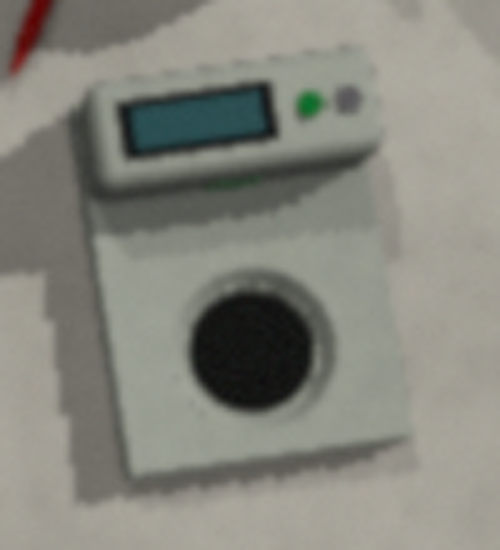

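```bash
cat >> h.py <<'E'
def rel(target,yaw=None):
    """tool-axes shift from measured pose to target xyz; turn about tool z to yaw of tool x"""
    from bench import bot
    s=bot.get_state(); M=Rq(s["orientation"]); psi=np.arctan2(M[1,0],M[0,0])
    print("t",round(s["clock"],2),"ee",s["ee_pos"].round(4),"yaw",psi.round(4),"F",s["ft_force"].round(1),"shift",((np.array(target)-s["ee_pos"])@M).round(4),"turn",None if yaw is None else round(psi-yaw,4),"zaxis",M[:,2].round(4))
E
```

Emit:
send_path([
  {"rz":0.103,"jaw":0.6},
  {"rz":0.103,"jaw":0.6},
], grip_force=30)

```text
clock: 0.35
ee_pos: [0.234, -0.5521, 0.2495]
orientation: [-0.001, 0.995, 0.096, -0.0]
ft_force: [0.3, -0.2, -0.5]
opening: 0.614
grip_force: 0.0
```

Emit:
send_path([
  {"trans":[0.0377,-0.0434,0],"jaw":0.6},
  {"trans":[0.0377,-0.0434,0],"jaw":0.6},
  {"trans":[0.0377,-0.0434,0],"jaw":0.6},
  {"trans":[0.0377,-0.0434,0],"jaw":0.6},
  {"trans":[0.0377,-0.0434,0],"jaw":0.6},
  {"trans":[0.0377,-0.0434,0],"jaw":0.6},
  {"trans":[0.0377,-0.0434,0],"jaw":0.6},
  {"trans":[0.0377,-0.0434,0],"jaw":0.6},
  {"trans":[0.0377,-0.0434,0],"jaw":0.6},
  {"trans":[0.0377,-0.0434,0],"jaw":0.6},
  {"trans":[0.0377,-0.0434,0],"jaw":0.6},
  {"jaw":0.6},
])

```text
clock: 1.85
ee_pos: [0.5499, -0.0004, 0.2496]
orientation: [-0.001, 0.995, 0.1, 0.0]
ft_force: [0.2, -0.9, 0.5]
opening: 0.599
grip_force: 0.0
```

```bash
python3 - <<'E'
from bench import bot
from h import *
rel((.5766,.0464,.16),.195)
p=bot.camera_params('wrist');im,d=bot.read_camera('wrist');cv2.imwrite('pics/w1.png',im[:,:,::-1]);np.savez('w1.npz',im=im,d=d,**{k:p[k] for k in p})
print(p)
E
```

```text
t 1.85 ee [ 5.499e-01 -4.000e-04  2.496e-01] yaw 0.1996 F [ 0.2 -0.9  0.5] shift [ 0.0354 -0.0405  0.0897] turn 0.0046 zaxis [ 5.0e-04  1.2e-03 -1.0e+00]
{'K': array([[329.92767248,   0.        , 276.07956786],
       [  0.        , 329.92767248, 208.50777762],
       [  0.        ,   0.        ,   1.        ]]), 'dist_coeffs': array([0.00041761, 0.        , 0.        , 0.        , 0.        ]), 'position': array([0.61682605, 0.01400775, 0.37383042]), 'attitude': array([ 0.76726124, -0.10579385,  0.08714996, -0.62651635])}
```

View pics/w1.png

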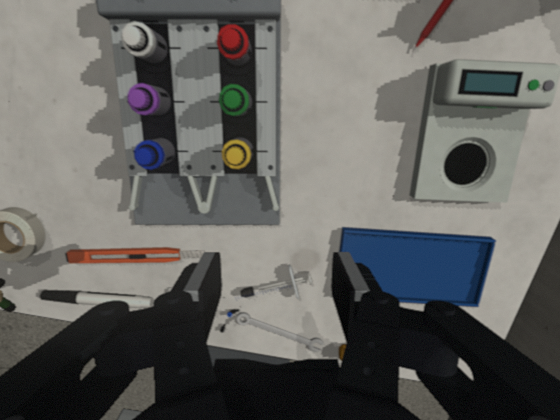

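The wrist picture shows yellow (237,152), green (236,98), red (234,38) in one lane, nest floor (466,161), tray around (418,265). I'll measure from this view as a third estimate.

```bash
python3 - <<'E'
from h import *
z=np.load('w1.npz');p={k:z[k] for k in z};im,d=z['im'],z['d']
hsv=cv2.cvtColor(im,cv2.COLOR_RGB2HSV);H,S,V=[hsv[...,i].astype(int) for i in range(3)]
caps=dict(red=(234,38),green=(235,97),yellow=(237,152),purple=(143,98),blue=(150,153))
hue=dict(red=(172,8),green=(45,80),yellow=(20,33),purple=(130,155),blue=(108,125))
mod=dict(red=(77,-42),green=(27,-42),yellow=(-23,-42),purple=(27,42),blue=(-23,42))
A=[];B=[]
for c,uv in caps.items():
    lo,hi=hue[c]; m=((H>=lo)&(H<=hi) if lo<hi else (H>=lo)|(H<=hi))&(S>70)&(V>60)
    ce,s,l=blob(m,uv,20);dd=d[l];k=l&(d<np.percentile(dd,5)+.004)
    yy,xx=np.nonzero(k);(q,r)=cv2.minEnclosingCircle(np.float32(np.c_[xx,yy]));X=onplane(p,q,.068)[0];A.append(np.array(mod[c])/1e3);B.append(X[:2]);print(c,np.round(q,1),round(r,1),len(xx),X.round(4))
A,B=np.array(A),np.array(B);a,b=A-A.mean(0),B-B.mean(0)
th=np.arctan2((a[:,0]*b[:,1]-a[:,1]*b[:,0]).sum(),(a*b).sum());Rm=np.array([[np.cos(th),-np.sin(th)],[np.sin(th),np.cos(th)]])
t=B.mean(0)-Rm@A.mean(0);print('mag',t.round(4),th.round(4),((B-A@Rm.T-t)*1e3).round(1).tolist())
ce,s,l=blob(V<60,(467,162),28);cnt=max(cv2.findContours(l.astype(np.uint8),0,2)[0],key=cv2.contourArea)
e=cv2.fitEllipse(cnt);print('nest',ce,e,onplane(p,e[0],.010)[0].round(4))
ce,s,l=blob((H>100)&(H<120)&(S>120)&(V>50),(418,265),90)
cnt=max(cv2.findContours(l.astype(np.uint8),0,2)[0],key=cv2.contourArea).reshape(-1,2)
print('tray',s,cv2.minAreaRect(np.float32(onplane(p,cnt,.012)[:,:2]*1e3)))
E
```

```text
red [232.2  41.9] 15.2 292 [0.6678 0.0626 0.068 ]
green [232.  102.5] 13.5 257 [0.6197 0.0547 0.068 ]
yellow [235.4 155.2] 10.5 235 [0.5747 0.044  0.068 ]
purple [138.8  95.2] 11.9 270 [0.6094 0.1359 0.068 ]
blue [144.4 158.3] 12.1 241 [0.5551 0.126  0.068 ]
mag [0.5871 0.0898] 0.1814 [[-2.6, 0.2], [-1.5, 1.3], [2.7, -0.3], [3.3, -0.1], [-1.8, -1.0]]
nest [465.0564759  163.37876506] ((465.022216796875, 163.41412353515625), (36.837703704833984, 44.11487579345703), 48.96835708618164) [ 0.6084 -0.1998  0.01  ]
tray [ 340  228  155   78 8418] ((476.5579528808594, -180.9951629638672), (91.20079803466797, 178.86746215820312), 7.398155689239502)
```

Emit:
send_path([
  {"trans":[0.017,-0.02,0.03],"rz":0.0046,"jaw":0.6},
  {"trans":[0.017,-0.0207,0.06],"jaw":0.6},
  {"trans":[0,0,0.01],"jaw":0.6},
  {"jaw":0.6},
])

```text
clock: 2.4
ee_pos: [0.5724, 0.0402, 0.1526]
orientation: [0.0, 0.996, 0.095, -0.001]
ft_force: [0.9, 0.2, 0.7]
opening: 0.597
grip_force: 0.0
```

```bash
python3 -c "
from h import *
rel((.5755,.0457,.046),.195)"
```

```text
t 2.4 ee [0.5724 0.0402 0.1526] yaw 0.1895 F [0.9 0.2 0.7] shift [ 0.0044 -0.0048  0.1066] turn -0.0055 zaxis [-2.5e-03 -4.0e-04 -1.0e+00]
```

Emit:
send_path([
  {"trans":[0.0044,-0.0048,0.03],"rz":-0.005,"jaw":0.6},
  {"trans":[0,0,0.03],"jaw":0.6},
  {"trans":[0,0,0.03],"jaw":0.6},
  {"trans":[0,0,0.0165],"jaw":0.6},
  {"jaw":0.6},
  {"jaw":0.6},
])

```text
clock: 3.15
ee_pos: [0.578, 0.0467, 0.0479]
orientation: [0.0, 0.995, 0.097, 0.001]
ft_force: [-0.1, -0.5, 0.3]
opening: 0.6
grip_force: 0.0
```

```bash
python3 - <<'E'
from bench import bot
from h import *
rel((.5755,.0457,.046),.195)
p=bot.camera_params('wrist');im,d=bot.read_camera('wrist');cv2.imwrite('pics/w2.png',im[:,:,::-1])
E
```

```text
t 3.15 ee [0.578  0.0467 0.0479] yaw 0.1948 F [-0.1 -0.5  0.3] shift [-0.0027  0.0005  0.0019] turn -0.0002 zaxis [ 0.0023 -0.     -1.    ]
```

View pics/w2.png

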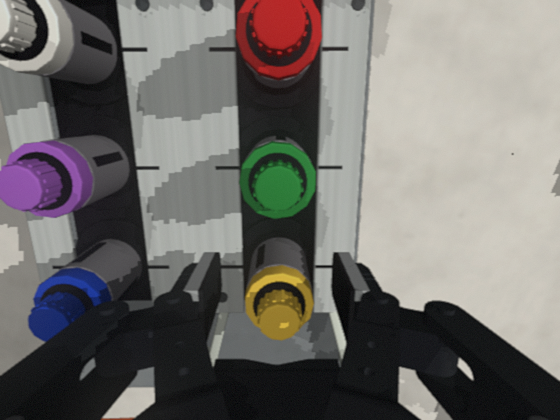

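Yellow stands centred between the pads (279 vs. pads at 208/350). Closing.

Emit:
send_path([
  {"trans":[-0.001,0,0.001],"jaw":0.2},
  {"jaw":0.2},
  {"jaw":0.2},
  {"jaw":0.2},
  {"jaw":0.2},
], grip_force=30)

```text
clock: 3.82
ee_pos: [0.5763, 0.0469, 0.0463]
orientation: [0.0, 0.995, 0.098, 0.001]
ft_force: [-1.5, -0.5, 6.0]
opening: 0.316
grip_force: 29.3
```

```bash
python3 -c "
from h import *
rel((.5755,.0457,.046),.195)"
```

```text
t 3.83 ee [0.5763 0.0469 0.0463] yaw 0.1954 F [-1.5 -0.5  6. ] shift [-0.0011  0.001   0.0003] turn 0.0004 zaxis [ 1.1e-03 -1.0e-04 -1.0e+00]
```

Emit:
send_path([
  {"trans":[0,0,-0.0015],"jaw":0.2},
  {"trans":[-0.01,0,0],"jaw":0.2},
  {"trans":[-0.015,0,0],"jaw":0.2},
  {"trans":[-0.015,0,0],"jaw":0.2},
  {"trans":[-0.012,0,0],"jaw":0.2},
  {"trans":[-0.007,0,0],"jaw":0.2},
  {"jaw":0.2},
  {"jaw":0.2},
])

```text
clock: 4.82
ee_pos: [0.5188, 0.0354, 0.0471]
orientation: [0.0, 0.995, 0.097, 0.001]
ft_force: [-0.4, -0.4, -0.2]
opening: 0.317
grip_force: 29.5
```

```bash
python3 -c "
from h import *
rel((.5763-.058*.981,.0469-.058*.194,.0475),.195)"
```

```text
t 4.83 ee [0.5188 0.0354 0.0471] yaw 0.1951 F [-0.4 -0.4 -0.2] shift [ 0.0006 -0.0001 -0.0004] turn 0.0001 zaxis [ 1.1e-03  1.0e-04 -1.0e+00]
```

Emit:
send_path([
  {"trans":[0,0,-0.02],"jaw":0.2},
  {"trans":[0,0,-0.03],"jaw":0.2},
  {"trans":[0,0,-0.03],"jaw":0.2},
  {"jaw":0.2},
])

```text
clock: 5.32
ee_pos: [0.5206, 0.0354, 0.1291]
orientation: [0.0, 0.995, 0.098, 0.003]
ft_force: [-0.1, -0.8, -0.6]
opening: 0.32
grip_force: 29.6
```

```bash
python3 -c "
from h import *
rel((.4821,-.2251,.125),.195)"
```

```text
t 5.33 ee [0.5206 0.0354 0.1291] yaw 0.1954 F [-0.1 -0.8 -0.6] shift [-0.0883  0.2481  0.004 ] turn 0.0004 zaxis [ 5.7e-03 -2.0e-04 -1.0e+00]
```

Emit:
send_path([
  {"trans":[-0.0088,0.0248,0],"jaw":0.2},
  {"trans":[-0.0147,0.0414,0],"jaw":0.2},
  {"trans":[-0.0147,0.0414,0],"jaw":0.2},
  {"trans":[-0.0147,0.0414,0],"jaw":0.2},
  {"trans":[-0.0147,0.0414,0],"jaw":0.2},
  {"trans":[-0.0119,0.0333,0],"jaw":0.2},
  {"trans":[-0.0088,0.0245,0],"jaw":0.2},
  {"trans":[0,0,0.03],"jaw":0.2},
  {"trans":[0,0,0.03],"jaw":0.2},
  {"jaw":0.2},
  {"jaw":0.2},
])

```text
clock: 6.7
ee_pos: [0.4797, -0.2252, 0.067]
orientation: [-0.0, 0.995, 0.098, -0.0]
ft_force: [-0.1, 0.1, -0.8]
opening: 0.322
grip_force: 29.7
```

```bash
python3 -c "
from h import *
rel((.4821,-.2251,.0425),.195)"
```

```text
t 6.7 ee [ 0.4797 -0.2252  0.067 ] yaw 0.1953 F [-0.1  0.1 -0.8] shift [0.0023 0.0004 0.0245] turn 0.0003 zaxis [-3.e-04  3.e-04 -1.e+00]
```

Emit:
send_path([
  {"trans":[0.002,0,0.01],"jaw":0.2},
  {"trans":[0,0,0.008],"jaw":0.2},
  {"trans":[0,0,0.005],"jaw":0.2},
  {"trans":[0,0,0.0015],"jaw":0.2},
  {"jaw":0.2},
  {"jaw":0.2},
])

```text
clock: 7.45
ee_pos: [0.4816, -0.2249, 0.0425]
orientation: [0.0, 0.995, 0.097, 0.0]
ft_force: [0.6, 0.1, -0.9]
opening: 0.316
grip_force: 29.7
```

```bash
python3 -c "
from h import *
rel((.4821,-.2251,.0425),.195)"
```

```text
t 7.45 ee [ 0.4816 -0.2249  0.0425] yaw 0.1951 F [ 0.6  0.1 -0.9] shift [ 0.0004  0.0003 -0.    ] turn 0.0001 zaxis [ 2.e-04 -1.e-04 -1.e+00]
```

Emit:
send_path([
  {"trans":[0,0,0.001],"jaw":0.2},
  {"jaw":0.2},
])

```text
clock: 7.7
ee_pos: [0.4817, -0.2249, 0.0423]
orientation: [0.0, 0.995, 0.097, 0.0]
ft_force: [-2.1, 2.1, 9.7]
opening: 0.318
grip_force: 30.7
```

Emit:
send_path([
  {"jaw":0.6},
  {"jaw":0.6},
  {"jaw":0.6},
  {"trans":[0,0,-0.03],"jaw":0.6},
  {"trans":[0,0,-0.04],"jaw":0.6},
  {"trans":[0,0,-0.02],"jaw":0.6},
  {"jaw":0.6},
])

```text
clock: 8.57
ee_pos: [0.4826, -0.2254, 0.1328]
orientation: [0.001, 0.995, 0.097, 0.001]
ft_force: [0.3, -0.1, 0.3]
opening: 0.598
grip_force: 0.0
```

```bash
python3 -c "
from h import *
rel((.6237,.0556,.13),.195)"
```

```text
t 8.57 ee [ 0.4826 -0.2254  0.1328] yaw 0.1952 F [ 0.3 -0.1  0.3] shift [ 0.1929 -0.2483  0.0027] turn 0.0002 zaxis [ 0.003  -0.0018 -1.    ]
```

Emit:
send_path([
  {"trans":[0.0194,-0.0249,0],"jaw":0.6},
  {"trans":[0.031,-0.0398,0],"jaw":0.6},
  {"trans":[0.031,-0.0398,0],"jaw":0.6},
  {"trans":[0.031,-0.0398,0],"jaw":0.6},
  {"trans":[0.031,-0.0398,0],"jaw":0.6},
  {"trans":[0.031,-0.0398,0],"jaw":0.6},
  {"trans":[0.0194,-0.0252,0],"jaw":0.6},
  {"trans":[0,0,0.02],"jaw":0.6},
  {"jaw":0.6},
  {"jaw":0.6},
])

```text
clock: 9.82
ee_pos: [0.6227, 0.0569, 0.1107]
orientation: [-0.0, 0.995, 0.097, -0.001]
ft_force: [-0.5, -0.1, 0.2]
opening: 0.597
grip_force: 0.0
```

```bash
python3 -c "
from h import *
rel((.6245,.0565,.046),.195)"
```

```text
t 9.82 ee [0.6227 0.0569 0.1107] yaw 0.1948 F [-0.5 -0.1  0.2] shift [0.0018 0.0007 0.0647] turn -0.0002 zaxis [-1.7e-03  1.0e-04 -1.0e+00]
```

Emit:
send_path([
  {"trans":[0.001,0.0007,0.02],"jaw":0.6},
  {"trans":[0,0,0.03],"jaw":0.6},
  {"trans":[0,0,0.0145],"jaw":0.6},
  {"jaw":0.6},
  {"jaw":0.6},
])

```text
clock: 10.45
ee_pos: [0.6252, 0.0565, 0.0479]
orientation: [0.0, 0.995, 0.097, 0.001]
ft_force: [0.4, -0.8, -0.4]
opening: 0.599
grip_force: 0.0
```

```bash
python3 - <<'E'
from bench import bot
from h import *
rel((.6245,.0565,.046),.195)
im,d=bot.read_camera('wrist');cv2.imwrite('pics/w3.png',im[:,:,::-1])
E
```

```text
t 10.45 ee [0.6252 0.0565 0.0479] yaw 0.195 F [ 0.4 -0.8 -0.4] shift [-0.0007 -0.0001  0.0019] turn -0.0 zaxis [ 1.5e-03  1.0e-04 -1.0e+00]
```

View pics/w3.png

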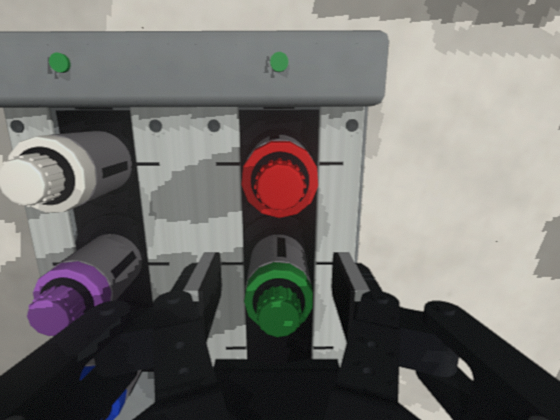

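Green is centred between the pads at (279,295), as yellow was. Close, lift a little, slide out 108 mm.

Emit:
send_path([
  {"trans":[0,0,0.001],"jaw":0.2},
  {"jaw":0.2},
  {"jaw":0.2},
  {"jaw":0.2},
  {"jaw":0.2},
], grip_force=30)

```text
clock: 11.12
ee_pos: [0.625, 0.0567, 0.0468]
orientation: [0.0, 0.995, 0.097, 0.001]
ft_force: [-1.0, -0.5, 5.2]
opening: 0.318
grip_force: 29.5
```

```bash
python3 -c "
from h import *
rel((.6252,.0565,.0475),.195)"
```

```text
t 11.12 ee [0.625  0.0567 0.0468] yaw 0.1952 F [-1.  -0.5  5.2] shift [ 0.0001  0.0002 -0.0007] turn 0.0002 zaxis [ 0.0013  0.     -1.    ]
```

Emit:
send_path([
  {"trans":[0,0,-0.001],"jaw":0.2},
  {"trans":[-0.01,0,0],"jaw":0.2},
  {"trans":[-0.015,0,0],"jaw":0.2},
  {"trans":[-0.015,0,0],"jaw":0.2},
  {"trans":[-0.015,0,0],"jaw":0.2},
  {"trans":[-0.015,0,0],"jaw":0.2},
  {"trans":[-0.015,0,0],"jaw":0.2},
  {"trans":[-0.015,0,0],"jaw":0.2},
  {"trans":[-0.008,0,0],"jaw":0.2},
  {"jaw":0.2},
  {"jaw":0.2},
])

```text
clock: 12.5
ee_pos: [0.5193, 0.0357, 0.047]
orientation: [0.0, 0.995, 0.097, 0.001]
ft_force: [1.2, -0.5, -0.6]
opening: 0.319
grip_force: 29.6
```

```bash
python3 -c "
from h import *
rel((.6252-.108*.981,.0565-.108*.194,.0475),.195)"
```

```text
t 12.5 ee [0.5193 0.0357 0.047 ] yaw 0.1952 F [ 1.2 -0.5 -0.6] shift [-0.      0.0002 -0.0005] turn 0.0002 zaxis [ 1.e-03  1.e-04 -1.e+00]
```

Emit:
send_path([
  {"trans":[0,0,-0.02],"jaw":0.2},
  {"trans":[0,0,-0.03],"jaw":0.2},
  {"trans":[0,0,-0.03],"jaw":0.2},
  {"trans":[-0.0122,0.0239,0],"jaw":0.2},
  {"trans":[-0.0203,0.0397,0],"jaw":0.2},
  {"trans":[-0.0203,0.0397,0],"jaw":0.2},
  {"trans":[-0.0162,0.0318,0],"jaw":0.2},
  {"trans":[-0.0121,0.0238,0],"jaw":0.2},
  {"trans":[0,0,0.03],"jaw":0.2},
  {"trans":[0,0,0.03],"jaw":0.2},
  {"jaw":0.2},
  {"jaw":0.2},
])

```text
clock: 14.0
ee_pos: [0.4705, -0.136, 0.0675]
orientation: [0.0, 0.995, 0.098, 0.0]
ft_force: [-0.0, 0.5, -0.9]
opening: 0.316
grip_force: 29.8
```

```bash
python3 -c "
from h import *
rel((.4705,-.1359,.0425),.195)"
```

```text
t 14.0 ee [ 0.4705 -0.136   0.0675] yaw 0.1955 F [-0.   0.5 -0.9] shift [ 0.     -0.0001  0.025 ] turn 0.0005 zaxis [ 7.e-04 -2.e-04 -1.e+00]
```

Emit:
send_path([
  {"trans":[0,0,0.01],"jaw":0.2},
  {"trans":[0,0,0.008],"jaw":0.2},
  {"trans":[0,0,0.005],"jaw":0.2},
  {"trans":[0,0,0.002],"jaw":0.2},
  {"jaw":0.2},
  {"jaw":0.2},
])

```text
clock: 14.75
ee_pos: [0.4695, -0.1357, 0.0428]
orientation: [-0.0, 0.995, 0.097, -0.0]
ft_force: [-2.2, 0.7, 13.0]
opening: 0.316
grip_force: 31.1
```

```bash
python3 -c "
from h import *
rel((.4705,-.1359,.0425),.195)"
```

```text
t 14.75 ee [ 0.4695 -0.1357  0.0428] yaw 0.1953 F [-2.2  0.7 13. ] shift [0.0009 0.0004 0.0003] turn 0.0003 zaxis [-1.e-04  1.e-04 -1.e+00]
```

Emit:
send_path([
  {"jaw":0.6},
  {"jaw":0.6},
  {"jaw":0.6},
  {"trans":[0,0,-0.03],"jaw":0.6},
  {"trans":[0,0,-0.04],"jaw":0.6},
  {"trans":[0,0,-0.02],"jaw":0.6},
  {"jaw":0.6},
])

```text
clock: 15.62
ee_pos: [0.4709, -0.1364, 0.1332]
orientation: [0.001, 0.995, 0.097, 0.002]
ft_force: [0.8, 0.7, -0.6]
opening: 0.6
grip_force: 0.0
```

```bash
python3 - <<'E'
from bench import bot
from h import *
rel((.6737,.0664,.13),.195)
im,d=bot.read_camera('scene');cv2.imwrite('pics/s2.png',im[:,:,::-1])
E
```

```text
t 15.62 ee [ 0.4709 -0.1364  0.1332] yaw 0.1952 F [ 0.8  0.7 -0.6] shift [ 0.2383 -0.1596  0.0035] turn 0.0002 zaxis [ 0.0032 -0.0013 -1.    ]
```

View pics/s2.png

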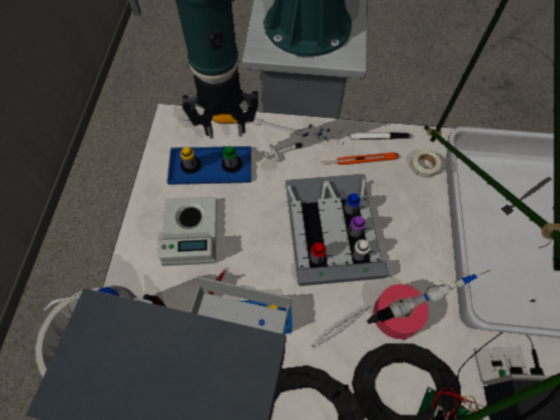

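Yellow (187,155) and green (230,155) stand upright in the tray; the red lane holds only red (318,250). Now red.

Emit:
send_path([
  {"trans":[0.0238,-0.016,0],"jaw":0.6},
  {"trans":[0.0397,-0.0266,0],"jaw":0.6},
  {"trans":[0.0397,-0.0266,0],"jaw":0.6},
  {"trans":[0.0397,-0.0266,0],"jaw":0.6},
  {"trans":[0.0397,-0.0266,0],"jaw":0.6},
  {"trans":[0.0318,-0.0213,0],"jaw":0.6},
  {"trans":[0.0238,-0.0159,0],"jaw":0.6},
  {"trans":[0,0,0.03],"jaw":0.6},
  {"jaw":0.6},
  {"jaw":0.6},
])

```text
clock: 16.92
ee_pos: [0.6717, 0.0666, 0.1012]
orientation: [-0.0, 0.995, 0.097, -0.001]
ft_force: [0.1, 0.0, -0.5]
opening: 0.597
grip_force: 0.0
```

```bash
python3 -c "
from h import *
rel((.674,.0664,.046),.195)"
```

```text
t 16.93 ee [0.6717 0.0666 0.1012] yaw 0.1949 F [ 0.1  0.  -0.5] shift [0.0023 0.0007 0.0552] turn -0.0001 zaxis [-0.002  0.    -1.   ]
```

Emit:
send_path([
  {"trans":[0.001,0.0007,0.02],"jaw":0.6},
  {"trans":[0,0,0.02],"jaw":0.6},
  {"trans":[0,0,0.015],"jaw":0.6},
  {"jaw":0.6},
  {"jaw":0.6},
])

```text
clock: 17.55
ee_pos: [0.6738, 0.0664, 0.047]
orientation: [-0.0, 0.995, 0.097, 0.0]
ft_force: [0.1, -0.2, 0.4]
opening: 0.603
grip_force: 0.0
```

```bash
python3 - <<'E'
from bench import bot
from h import *
rel((.674,.0664,.046),.195)
im,d=bot.read_camera('wrist');cv2.imwrite('pics/w4.png',im[:,:,::-1])
E
```

```text
t 17.55 ee [0.6738 0.0664 0.047 ] yaw 0.1952 F [ 0.1 -0.2  0.4] shift [0.0002 0.     0.001 ] turn 0.0002 zaxis [ 2.e-04  1.e-04 -1.e+00]
```

View pics/w4.png

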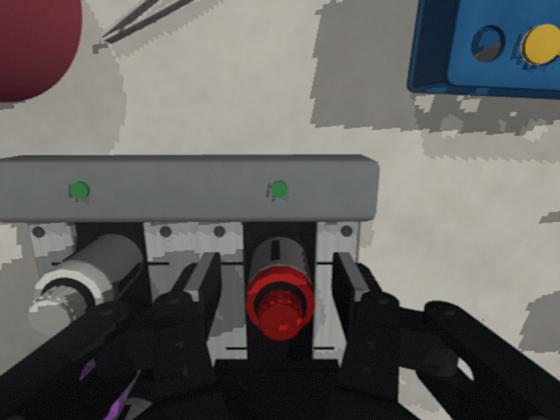

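Red (279,290) sits between the pads as the others did; place lines at (158,263) and (236,348),(325,348). Close and check those lines for the along-lane offset.

```bash
python3 - <<'E'
from bench import bot
from h import *
p=bot.camera_params('wrist');s=bot.get_state();M=Rq(s['orientation'])
for uv in [(158,263),(228,263),(236,348),(325,348)]:
    print(uv,((onplane(p,uv,.020)[0]-s['ee_pos'])@M*1e3).round(1))
print('cap',((onplane(p,(279,309),.068)[0]-s['ee_pos'])@M*1e3).round(1))
E
```

```text
(158, 263) [ -2.8 -60.1  27.4]
(228, 263) [ -2.7 -25.   27.4]
(236, 348) [-52.9 -22.6  27.4]
(325, 348) [-52.8  25.7  27.4]
cap [  2.    0.1 -20.6]
```

Emit:
send_path([
  {"trans":[0,0,0.001],"jaw":0.2},
  {"jaw":0.2},
  {"jaw":0.2},
  {"jaw":0.2},
  {"jaw":0.2},
], grip_force=30)

```text
clock: 18.23
ee_pos: [0.6741, 0.0664, 0.0467]
orientation: [0.0, 0.995, 0.097, 0.001]
ft_force: [-1.1, -0.3, 5.6]
opening: 0.313
grip_force: 29.8
```

Emit:
send_path([
  {"trans":[0,0,-0.0015],"jaw":0.2},
  {"trans":[-0.01,0,0],"jaw":0.2},
  {"trans":[-0.02,0,0],"jaw":0.2},
  {"trans":[-0.02,0,0],"jaw":0.2},
  {"trans":[-0.02,0,0],"jaw":0.2},
  {"trans":[-0.02,0,0],"jaw":0.2},
  {"trans":[-0.02,0,0],"jaw":0.2},
  {"trans":[-0.02,0,0],"jaw":0.2},
  {"trans":[-0.02,0,0],"jaw":0.2},
  {"trans":[-0.008,0,0],"jaw":0.2},
  {"jaw":0.2},
  {"jaw":0.2},
])

```text
clock: 19.73
ee_pos: [0.5197, 0.0357, 0.0476]
orientation: [0.0, 0.995, 0.097, 0.001]
ft_force: [0.0, -0.2, -0.2]
opening: 0.32
grip_force: 29.5
```

```bash
python3 - <<'E'
from bench import bot
from h import *
rel((.674-.158*.981,.0664-.158*.194,.0475),.195)
p=bot.camera_params('wrist');s=bot.get_state();M=Rq(s['orientation']);im,d=bot.read_camera('wrist')
hsv=cv2.cvtColor(im,cv2.COLOR_RGB2HSV);m=((hsv[...,0]<8)|(hsv[...,0]>172))&(hsv[...,1]>120)
ce,st,l=blob(m,(279,300),60);zt=s['ee_pos'][2]+.022;k=l&(d<np.percentile(d[l],3)+.006)
yy,xx=np.nonzero(k);q=(xx.mean(),yy.mean());print(ce,q,len(xx),((onplane(p,q,zt)[0]-s['ee_pos'])@M*1e3).round(1))
cv2.imwrite('pics/w5.png',cv2.resize(im[200:400,150:410,::-1],None,fx=3,fy=3))
E
```

```text
t 19.73 ee [0.5197 0.0357 0.0476] yaw 0.1952 F [ 0.  -0.2 -0.2] shift [-0.0007 -0.0001  0.0001] turn 0.0002 zaxis [ 0.0014  0.     -1.    ]
[276.30738636 303.14659091] (np.float64(276.3778461538462), np.float64(317.68)) 1625 [ -0.6  -0.8 -22. ]
```

View pics/w5.png

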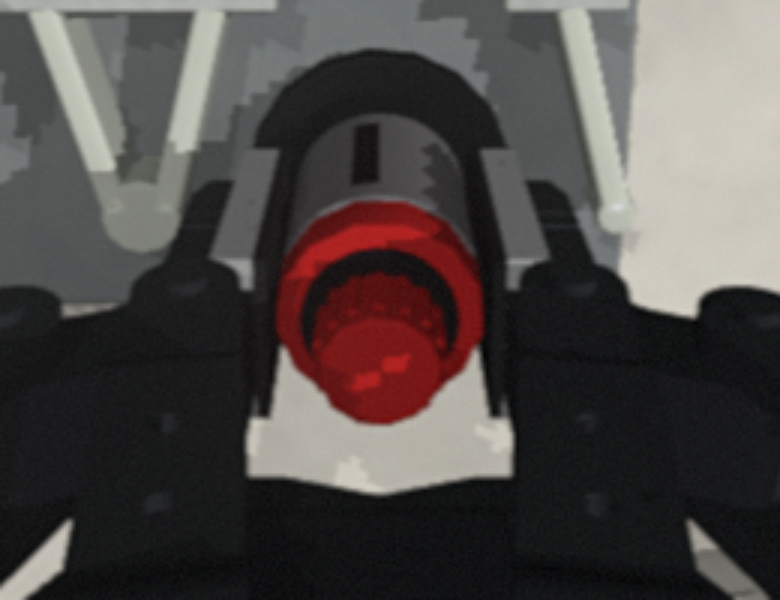

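Emit:
send_path([
  {"trans":[0,0,-0.02],"jaw":0.2},
  {"trans":[0,0,-0.03],"jaw":0.2},
  {"trans":[0,0,-0.03],"jaw":0.2},
  {"trans":[0.0044,0.0248,0],"jaw":0.2},
  {"trans":[0.0073,0.0414,0],"jaw":0.2},
  {"trans":[0.0073,0.0414,0],"jaw":0.2},
  {"trans":[0.0073,0.0414,0],"jaw":0.2},
  {"trans":[0.0073,0.0414,0],"jaw":0.2},
  {"trans":[0.0058,0.033,0],"jaw":0.2},
  {"trans":[0.0041,0.0244,0],"jaw":0.2},
  {"trans":[0,0,0.02],"jaw":0.2},
  {"jaw":0.2},
])

```text
clock: 21.28
ee_pos: [0.6081, -0.1984, 0.1058]
orientation: [-0.001, 0.995, 0.097, -0.002]
ft_force: [-0.8, 0.2, -0.2]
opening: 0.32
grip_force: 29.7
```

Emit:
send_path([
  {"trans":[0,0,0.02],"jaw":0.2},
  {"jaw":0.2},
  {"jaw":0.2},
])

```text
clock: 21.65
ee_pos: [0.6096, -0.1986, 0.0882]
orientation: [0.0, 0.995, 0.098, 0.0]
ft_force: [0.9, -0.3, 0.8]
opening: 0.318
grip_force: 29.7
```

```bash
python3 -c "
from h import *
rel((.6104,-.199,.0485),.195)"
```

```text
t 21.65 ee [ 0.6096 -0.1986  0.0882] yaw 0.1957 F [ 0.9 -0.3  0.8] shift [0.0007 0.0005 0.0397] turn 0.0007 zaxis [ 4.e-04 -0.e+00 -1.e+00]
```

Emit:
send_path([
  {"trans":[0.0007,0.0005,0.015],"jaw":0.2},
  {"trans":[0,0,0.012],"jaw":0.2},
  {"jaw":0.2},
  {"jaw":0.2},
])

```text
clock: 22.15
ee_pos: [0.61, -0.1992, 0.0602]
orientation: [-0.0, 0.995, 0.097, -0.0]
ft_force: [0.8, -0.3, -0.5]
opening: 0.32
grip_force: 29.7
```

```bash
python3 - <<'E'
from bench import bot
from h import *
rel((.6104,-.199,.0485),.195)
im,d=bot.read_camera('wrist')
cv2.imwrite('pics/w6.png',cv2.resize(im[150:350,150:410,::-1],None,fx=3,fy=3))
E
```

```text
t 22.15 ee [ 0.61   -0.1992  0.0602] yaw 0.1952 F [ 0.8 -0.3 -0.5] shift [ 0.0004 -0.0001  0.0117] turn 0.0002 zaxis [-4.e-04  3.e-04 -1.e+00]
```

View pics/w6.png

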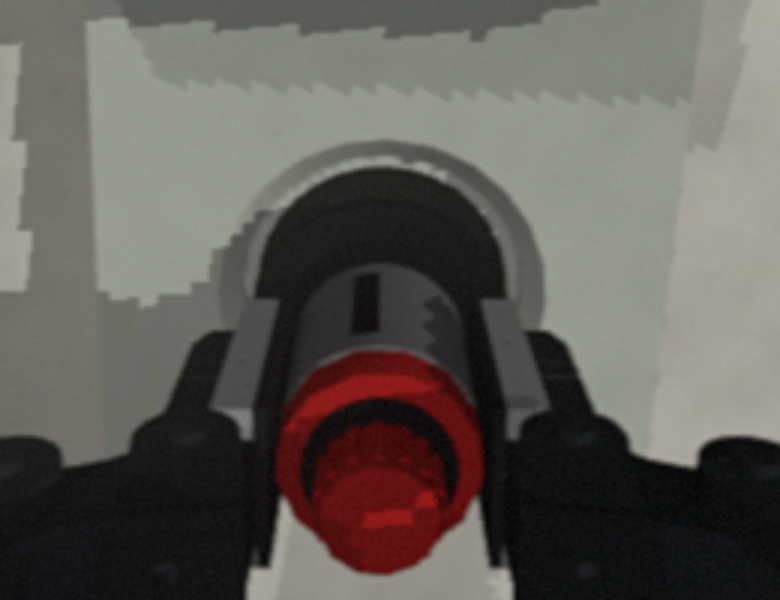

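The foot (crop 382,235) is centred laterally in the nest mouth (left edge 222, right edge 545) and looks right fore-aft. Lowering.

Emit:
send_path([
  {"trans":[0,0,0.004],"jaw":0.2},
  {"trans":[0,0,0.004],"jaw":0.2},
  {"trans":[0,0,0.003],"jaw":0.2},
  {"trans":[0,0,0.0015],"jaw":0.2},
  {"jaw":0.2},
  {"jaw":0.2},
])

```text
clock: 22.95
ee_pos: [0.6099, -0.1992, 0.0487]
orientation: [-0.0, 0.995, 0.097, -0.0]
ft_force: [-2.2, 1.4, 6.4]
opening: 0.318
grip_force: 30.3
```

```bash
python3 -c "
from h import *
rel((.6104,-.199,.0485),.195)"
```

```text
t 22.95 ee [ 0.6099 -0.1992  0.0487] yaw 0.1952 F [-2.2  1.4  6.4] shift [ 0.0005 -0.0001  0.0002] turn 0.0002 zaxis [-2.e-04  1.e-04 -1.e+00]
```

Emit:
send_path([
  {"jaw":0.6},
  {"jaw":0.6},
  {"jaw":0.6},
  {"trans":[0,0,-0.03],"jaw":0.6},
  {"trans":[0,0,-0.04],"jaw":0.6},
  {"trans":[0,0,-0.02],"jaw":0.6},
  {"trans":[-0.0188,-0.0134,0],"jaw":0.6},
  {"trans":[-0.0314,-0.0224,0],"jaw":0.6},
  {"trans":[-0.0314,-0.0224,0],"jaw":0.6},
  {"trans":[-0.0251,-0.0179,0],"jaw":0.6},
  {"trans":[-0.0188,-0.0134,0],"jaw":0.6},
  {"jaw":0.6},
])

```text
clock: 24.45
ee_pos: [0.468, -0.135, 0.1378]
orientation: [-0.0, 0.995, 0.098, -0.001]
ft_force: [0.6, -0.9, 0.4]
opening: 0.602
grip_force: 0.0
```

```bash
python3 - <<'E'
from bench import bot
from h import *
rel((.4695,-.1357,.0428),.195)
im,d=bot.read_camera('scene');cv2.imwrite('pics/s3.png',cv2.resize(im[130:290,140:400,::-1],None,fx=3,fy=3))
p=bot.camera_params('scene');print(topix(p,[[.6086,-.199,.07],[.4817,-.225,.064],[.47,-.1357,.064]]).round(1))
E
```

```text
t 24.45 ee [ 0.468  -0.135   0.1378] yaw 0.1953 F [ 0.6 -0.9  0.4] shift [0.0015 0.0011 0.095 ] turn 0.0003 zaxis [-1.6e-03  8.0e-04 -1.0e+00]
[[183.9 203. ]
 [184.5 149.9]
 [227.8 149.1]]
```

View pics/s3.png

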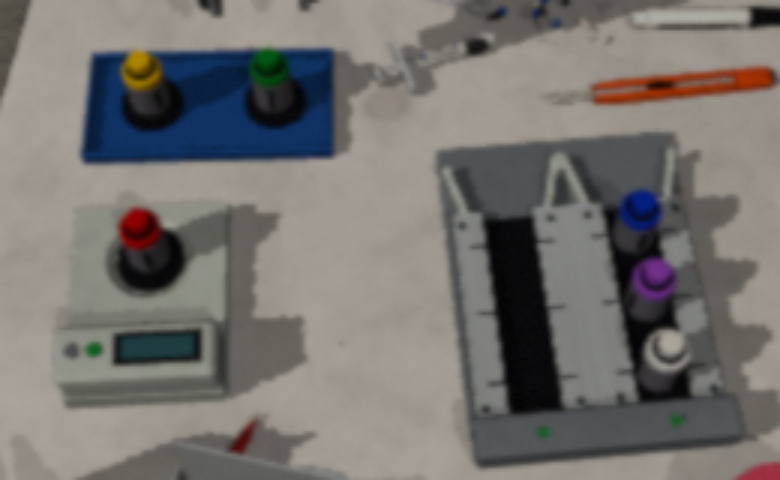

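Red sits upright in the nest (crop 140,245); yellow and green upright in the tray. Regrasp green.

Emit:
send_path([
  {"trans":[0.0005,0.0005,0.03],"jaw":0.6},
  {"trans":[0,0,0.03],"jaw":0.6},
  {"trans":[0,0,0.025],"jaw":0.6},
  {"trans":[0,0,0.0095],"jaw":0.6},
  {"jaw":0.6},
  {"jaw":0.6},
])

```text
clock: 25.25
ee_pos: [0.4712, -0.1366, 0.0441]
orientation: [0.0, 0.995, 0.097, 0.001]
ft_force: [0.1, -0.3, 0.2]
opening: 0.602
grip_force: 0.0
```

```bash
python3 -c "
from h import *
rel((.4695,-.1357,.0428),.195)"
```

```text
t 25.25 ee [ 0.4712 -0.1366  0.0441] yaw 0.1952 F [ 0.1 -0.3  0.2] shift [-0.0015 -0.0013  0.0013] turn 0.0002 zaxis [ 1.5e-03 -6.0e-04 -1.0e+00]
```

Close, lift, and bring it over the apron (return line through x = 0.5193, 0.0357).

Emit:
send_path([
  {"trans":[-0.0015,0.001,0.001],"jaw":0.6},
  {"jaw":0.2},
  {"jaw":0.2},
  {"jaw":0.2},
  {"jaw":0.2},
  {"jaw":0.2},
], grip_force=30)

```text
clock: 26.0
ee_pos: [0.4691, -0.1376, 0.043]
orientation: [0.0, 0.995, 0.097, 0.0]
ft_force: [-0.9, 0.3, 6.1]
opening: 0.319
grip_force: 29.3
```

```bash
python3 -c "
from h import *
rel((.5193,.0357,.0475),.195)"
```

```text
t 26.0 ee [ 0.4691 -0.1376  0.043 ] yaw 0.1952 F [-0.9  0.3  6.1] shift [ 0.0829 -0.1603 -0.0045] turn 0.0002 zaxis [ 6.e-04 -3.e-04 -1.e+00]
```

Emit:
send_path([
  {"trans":[0,0,-0.02],"jaw":0.2},
  {"trans":[0,0,-0.03],"jaw":0.2},
  {"trans":[0,0,-0.03],"jaw":0.2},
  {"jaw":0.2},
  {"jaw":0.2},
])

```text
clock: 26.62
ee_pos: [0.4685, -0.1373, 0.1219]
orientation: [-0.0, 0.995, 0.097, -0.0]
ft_force: [0.0, -0.5, -1.0]
opening: 0.313
grip_force: 29.7
```

```bash
python3 -c "
from h import *
rel((.5193,.0357,.0475),.195)"
```

```text
t 26.62 ee [ 0.4685 -0.1373  0.1219] yaw 0.1952 F [ 0.  -0.5 -1. ] shift [ 0.0834 -0.1598  0.0745] turn 0.0002 zaxis [-6.e-04  3.e-04 -1.e+00]
```

Emit:
send_path([
  {"trans":[0.0125,-0.024,0],"jaw":0.2},
  {"trans":[0.0208,-0.04,0],"jaw":0.2},
  {"trans":[0.0208,-0.04,0],"jaw":0.2},
  {"trans":[0.0167,-0.032,0],"jaw":0.2},
  {"trans":[0.0126,-0.0238,0],"jaw":0.2},
  {"trans":[0,0,0.03],"jaw":0.2},
  {"trans":[0,0,0.025],"jaw":0.2},
  {"jaw":0.2},
  {"jaw":0.2},
  {"jaw":0.2},
])

```text
clock: 27.88
ee_pos: [0.5205, 0.0353, 0.0682]
orientation: [0.0, 0.995, 0.097, 0.001]
ft_force: [0.2, -0.3, -1.2]
opening: 0.314
grip_force: 29.8
```

```bash
python3 -c "
from h import *
rel((.5193,.0357,.0475),.195)"
```

```text
t 27.88 ee [0.5205 0.0353 0.0682] yaw 0.1949 F [ 0.2 -0.3 -1.2] shift [-0.0011 -0.0006  0.0207] turn -0.0001 zaxis [ 0.0015  0.     -1.    ]
```

Emit:
send_path([
  {"trans":[-0.001,-0.0006,0.01],"jaw":0.2},
  {"trans":[0,0,0.0095],"jaw":0.2},
  {"jaw":0.2},
  {"jaw":0.2},
])

```text
clock: 28.38
ee_pos: [0.5184, 0.0359, 0.0477]
orientation: [-0.0, 0.995, 0.097, -0.0]
ft_force: [-0.1, 0.2, -0.7]
opening: 0.319
grip_force: 30.1
```

```bash
python3 -c "
from h import *
rel((.625,.0567,.0482),.195)"
```

```text
t 28.38 ee [0.5184 0.0359 0.0477] yaw 0.1952 F [-0.1  0.2 -0.7] shift [ 0.1086  0.0003 -0.0005] turn 0.0002 zaxis [-7.e-04  1.e-04 -1.e+00]
```

Emit:
send_path([
  {"trans":[0.01,0.0002,-0.0005],"jaw":0.2},
  {"trans":[0.015,0,0],"jaw":0.2},
  {"trans":[0.015,0,0],"jaw":0.2},
  {"trans":[0.015,0,0],"jaw":0.2},
  {"trans":[0.015,0,0],"jaw":0.2},
  {"trans":[0.015,0,0],"jaw":0.2},
  {"trans":[0.013,0,0],"jaw":0.2},
  {"trans":[0.01,0,0],"jaw":0.2},
  {"jaw":0.2},
  {"jaw":0.2},
])

```text
clock: 29.62
ee_pos: [0.6239, 0.0566, 0.0482]
orientation: [-0.0, 0.995, 0.097, -0.001]
ft_force: [0.2, 0.5, -1.1]
opening: 0.316
grip_force: 30.1
```

```bash
python3 -c "
from h import *
rel((.625,.0567,.047),.195)"
```

```text
t 29.62 ee [0.6239 0.0566 0.0482] yaw 0.1952 F [ 0.2  0.5 -1.1] shift [0.0011 0.0001 0.0012] turn 0.0002 zaxis [-1.2e-03  1.0e-04 -1.0e+00]
```

Emit:
send_path([
  {"trans":[0.001,0,0.0014],"jaw":0.2},
  {"jaw":0.2},
  {"jaw":0.2},
])

```text
clock: 30.0
ee_pos: [0.6255, 0.0568, 0.0471]
orientation: [-0.0, 0.995, 0.097, -0.0]
ft_force: [0.8, -0.8, -1.0]
opening: 0.32
grip_force: 30.1
```

Emit:
send_path([
  {"jaw":0.6},
  {"jaw":0.6},
  {"jaw":0.6},
  {"trans":[0,0,-0.03],"jaw":0.6},
  {"trans":[0,0,-0.04],"jaw":0.6},
  {"trans":[0,0,-0.02],"jaw":0.6},
  {"jaw":0.6},
])

```text
clock: 30.88
ee_pos: [0.627, 0.0568, 0.1389]
orientation: [0.0, 0.995, 0.097, 0.002]
ft_force: [-0.2, -0.2, -0.4]
opening: 0.601
grip_force: 0.0
```

Emit:
send_path([
  {"trans":[-0.0195,0.0249,0],"jaw":0.6},
  {"trans":[-0.0325,0.0414,0],"jaw":0.6},
  {"trans":[-0.0325,0.0414,0],"jaw":0.6},
  {"trans":[-0.0325,0.0414,0],"jaw":0.6},
  {"trans":[-0.0325,0.0414,0],"jaw":0.6},
  {"trans":[-0.026,0.033,0],"jaw":0.6},
  {"trans":[-0.0197,0.0249,0],"jaw":0.6},
  {"trans":[0,0,0.03],"jaw":0.6},
  {"jaw":0.6},
  {"jaw":0.6},
])

```text
clock: 32.12
ee_pos: [0.4821, -0.2242, 0.1068]
orientation: [-0.0, 0.995, 0.098, -0.0]
ft_force: [0.7, 0.1, 0.1]
opening: 0.6
grip_force: 0.0
```

```bash
python3 -c "
from h import *
rel((.4817,-.2249,.0427),.195)"
```

```text
t 32.12 ee [ 0.4821 -0.2242  0.1068] yaw 0.1956 F [0.7 0.1 0.1] shift [-0.0005  0.0006  0.0641] turn 0.0006 zaxis [-1.1e-03  8.0e-04 -1.0e+00]
```

Emit:
send_path([
  {"trans":[-0.0005,0.0006,0.025],"jaw":0.6},
  {"trans":[0,0,0.025],"jaw":0.6},
  {"trans":[0,0,0.013],"jaw":0.6},
  {"jaw":0.6},
  {"jaw":0.6},
  {"jaw":0.6},
])

```text
clock: 32.88
ee_pos: [0.4826, -0.2257, 0.0449]
orientation: [0.0, 0.995, 0.097, 0.001]
ft_force: [0.2, 0.9, -0.3]
opening: 0.601
grip_force: 0.0
```

```bash
python3 -c "
from h import *
rel((.4817,-.2249,.0427),.195)"
```

```text
t 32.88 ee [ 0.4826 -0.2257  0.0449] yaw 0.1953 F [ 0.2  0.9 -0.3] shift [-0.0007 -0.001   0.0022] turn 0.0003 zaxis [ 1.4e-03 -8.0e-04 -1.0e+00]
```

Emit:
send_path([
  {"trans":[-0.0007,-0.0005,0.0015],"jaw":0.6},
  {"jaw":0.2},
  {"jaw":0.2},
  {"jaw":0.2},
  {"jaw":0.2},
  {"jaw":0.2},
], grip_force=30)

```text
clock: 33.62
ee_pos: [0.4811, -0.225, 0.0427]
orientation: [-0.0, 0.995, 0.097, -0.0]
ft_force: [-1.6, 0.3, 4.9]
opening: 0.315
grip_force: 29.6
```

Emit:
send_path([
  {"trans":[0,0,-0.02],"jaw":0.2},
  {"trans":[0,0,-0.03],"jaw":0.2},
  {"trans":[0,0,-0.03],"jaw":0.2},
  {"jaw":0.2},
  {"jaw":0.2},
])

```text
clock: 34.25
ee_pos: [0.4807, -0.2248, 0.1218]
orientation: [-0.0, 0.995, 0.097, -0.0]
ft_force: [0.2, 0.1, -1.1]
opening: 0.314
grip_force: 29.7
```

```bash
python3 -c "
from h import *
rel((.5193,.0357,.0475),.195)"
```

```text
t 34.25 ee [ 0.4807 -0.2248  0.1218] yaw 0.1952 F [ 0.2  0.1 -1.1] shift [ 0.0884 -0.248   0.0744] turn 0.0002 zaxis [-8.e-04  6.e-04 -1.e+00]
```

Emit:
send_path([
  {"trans":[0.0088,-0.0248,0],"jaw":0.2},
  {"trans":[0.0147,-0.0414,0],"jaw":0.2},
  {"trans":[0.0147,-0.0414,0],"jaw":0.2},
  {"trans":[0.0147,-0.0414,0],"jaw":0.2},
  {"trans":[0.0147,-0.0414,0],"jaw":0.2},
  {"trans":[0.0119,-0.0333,0],"jaw":0.2},
  {"trans":[0.0089,-0.0243,0],"jaw":0.2},
  {"trans":[0,0,0.03],"jaw":0.2},
  {"trans":[0,0,0.025],"jaw":0.2},
  {"jaw":0.2},
  {"jaw":0.2},
  {"jaw":0.2},
])

```text
clock: 35.75
ee_pos: [0.5205, 0.0352, 0.0683]
orientation: [0.0, 0.995, 0.097, 0.001]
ft_force: [0.8, -0.5, 0.1]
opening: 0.319
grip_force: 29.7
```

```bash
python3 -c "
from h import *
rel((.5193,.0357,.0478),.195)"
```

```text
t 35.75 ee [0.5205 0.0352 0.0683] yaw 0.1949 F [ 0.8 -0.5  0.1] shift [-0.0011 -0.0007  0.0205] turn -0.0001 zaxis [ 0.0014  0.     -1.    ]
```

Emit:
send_path([
  {"trans":[-0.001,-0.0007,0.01],"jaw":0.2},
  {"trans":[0,0,0.0088],"jaw":0.2},
  {"jaw":0.2},
  {"jaw":0.2},
])

```text
clock: 36.25
ee_pos: [0.5186, 0.0359, 0.0486]
orientation: [-0.0, 0.995, 0.097, -0.0]
ft_force: [-0.3, -0.3, -0.9]
opening: 0.321
grip_force: 29.7
```

```bash
python3 -c "
from h import *
rel((.5763,.0469,.0478),.195)"
```

```text
t 36.25 ee [0.5186 0.0359 0.0486] yaw 0.1952 F [-0.3 -0.3 -0.9] shift [0.0587 0.0004 0.0008] turn 0.0002 zaxis [-3.e-04  1.e-04 -1.e+00]
```

Emit:
send_path([
  {"trans":[0.01,0.0003,0.0003],"jaw":0.2},
  {"trans":[0.012,0,0],"jaw":0.2},
  {"trans":[0.012,0,0],"jaw":0.2},
  {"trans":[0.012,0,0],"jaw":0.2},
  {"trans":[0.01,0,0],"jaw":0.2},
  {"trans":[0.002,0,0],"jaw":0.2},
  {"jaw":0.2},
  {"jaw":0.2},
])

```text
clock: 37.25
ee_pos: [0.5749, 0.0468, 0.0483]
orientation: [-0.0, 0.995, 0.097, -0.0]
ft_force: [0.6, -0.4, -0.7]
opening: 0.316
grip_force: 29.7
```

```bash
python3 -c "
from h import *
rel((.5763,.0469,.0467),.195)"
```

```text
t 37.25 ee [0.5749 0.0468 0.0483] yaw 0.1951 F [ 0.6 -0.4 -0.7] shift [0.0014 0.0002 0.0016] turn 0.0001 zaxis [-9.e-04  1.e-04 -1.e+00]
```

Emit:
send_path([
  {"trans":[0.001,0,0.0016],"jaw":0.2},
  {"jaw":0.2},
  {"jaw":0.2},
])

```text
clock: 37.62
ee_pos: [0.5766, 0.047, 0.0468]
orientation: [-0.0, 0.995, 0.097, 0.0]
ft_force: [-0.4, 0.2, -1.8]
opening: 0.317
grip_force: 29.8
```

Emit:
send_path([
  {"jaw":0.6},
  {"jaw":0.6},
  {"jaw":0.6},
  {"trans":[0,0,-0.03],"jaw":0.6},
  {"trans":[0,0,-0.04],"jaw":0.6},
  {"trans":[0,0,-0.03],"jaw":0.6},
  {"trans":[-0.04,0.04,-0.02],"jaw":0.6},
  {"trans":[-0.04,0.04,0],"jaw":0.6},
  {"trans":[-0.04,0.04,0],"jaw":0.6},
  {"trans":[-0.04,0.04,0],"jaw":0.6},
  {"jaw":0.6},
  {"jaw":0.6},
])

```text
clock: 39.12
ee_pos: [0.451, -0.141, 0.167]
orientation: [-0.0, 0.995, 0.097, 0.0]
ft_force: [-0.1, 0.5, 0.7]
opening: 0.596
grip_force: 0.0
```

```bash
python3 - <<'E'
from bench import bot
from h import *
for n in ('top','scene'):
    im,d=bot.read_camera(n)
    z=np.load(n+'0.npz')
    if n=='top': cv2.imwrite('pics/t9.png',np.vstack([cv2.resize(im[130:280,150:440,::-1],None,fx=2.5,fy=2),cv2.resize(z['im'][130:280,150:440,::-1],None,fx=2.5,fy=2)])[:600])
    else:
        p=bot.camera_params(n); print('seat ref cap px',topix(p,[.6086,-.199,.07]))
        cv2.imwrite('pics/s9.png',cv2.resize(im[130:290,140:400,::-1],None,fx=3,fy=3))
    H=cv2.cvtColor(im,cv2.COLOR_RGB2HSV);H0=cv2.cvtColor(z['im'],cv2.COLOR_RGB2HSV)
    for c,uv,lo,hi in [('green',(245,188) if n=='top' else (314,226),45,80),('yellow',(250,216) if n=='top' else (312,203),20,33)]:
        f=lambda h:blob((h[...,0]>=lo)&(h[...,0]<=hi)&(h[...,1]>70)&(h[...,2]>60),uv,15)[0].round(1)
        print(n,c,f(H0),f(H))
E
```

```text
top green [244.7 188.8] [244.  188.5]
top yellow [249.8 217.1] [248.8 217. ]
seat ref cap px [[183.91107348 203.04617012]]
scene green [315.4 223.1] [316.3 223.5]
scene yellow [311.  203.3] [312.  203.7]
```

View pics/s9.png

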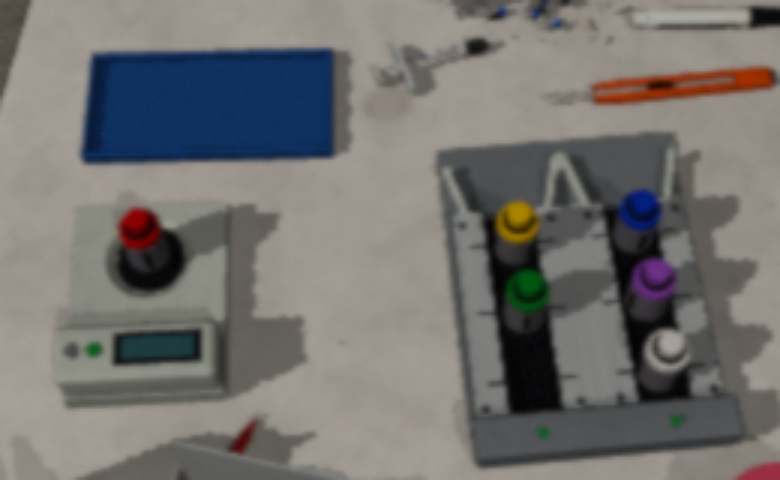

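Yellow (518,225) and green (527,292) stand back in their places, within about 1 px (2 mm) of where they started. Red (140,245) is upright in the nest, the tray is empty and the arm is clear.

```bash
python3 -c "
from bench import bot
print(bot.sign_off())"
```

```text
the job is handed in; nothing more can be done
None
```

The job is handed in at about 39 s: the red puck is seated in the reader nest, green and yellow are back in their lane places within about 2 mm by camera, and the other lane was not touched; the sign-off returned no verdict.

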